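Filter the beam, then hold the beam-box flap at the pointer

ROBOT

A 7-joint arm with a two-finger parallel gripper is mounted at the origin on the work surface. World frame = base frame: x ahead of the robot, y to its left, z up, the work surface at z = 0. Lengths are in m, angles in rad, forces in N, time in s.
With the tool pointing down it reaches from about 0.4 to 0.9 m from the base axis. Payload 5.5 kg.
Tool frame: the origin (TCP) lies between the finger pads; the fingertips stand 8 mm ahead of it and the grasp point (between the pads) lies 11 mm behind it (nose_length is the distance from the TCP to the fingertips, in m); x points along the fingers, y is the direction in which the jaws open and shut, and the axes are right-handed (so a half turn about x gives the same grasp; the last joint's range is limited). The gripper opens to 92 mm and grips with 3 to 60 N. Pads are 19 mm wide; open, the fingers measure 130 mm over their backs; the gripper's body (75 mm by 190 mm) begins 47 mm behind the grasp point.
Start: joints at [0.263, 0.501, -0.427, 1.55, 0.221, 1.138, -0.21], TCP at [0.65, 0, 0.235] pointing down, gripper open.
Joint ranges: [-2.88, 2.88], [-0.31, 2.03], [-1.54, 1.56], [0.2, 2.42], [-1.41, 4.55], [0.19, 2.02], [-2.57, 2.57]. Speed limits (rad/s): [2.57, 2.57, 3.14, 3.14, 3.14, 3.14, 3.14].

INTERFACE

Orientations are given as [roll, pitch, yaw] about the fixed x, y, z axes, in that order (R = Rz(yaw) Ry(pitch) Rx(roll)).
In Python, from cell import * gives the robot as it stands. The module is installed in compiled form; this text tells all that it offers.
- The arm moves only by the tool jog_arm, never from a script. Its arguments are lists of equal length, an entry for each row: "grip": the closure, from 0 (fully open) to 1 (shut); "translation": the shift along the tool's x, y, z normalised to -1 to 1, where 1 is 80 mm, a list of three; "rotation": the turn, a rotation vector about the tool's x, y, z normalised to -1 to 1, where 1 is 180 degrees, a list of three. A call has exactly 10 rows; each row is the pose to reach, as a shift and turn from the pose commanded when the call began, along the tool's axes at that moment, turning the shorter way round; what a row does not reach only later rows make up. A row lasts 1/12 s, in which the tool goes at most 41.7 mm and 7.16 degrees, less where a joint would pass 70% of its speed; a pose out of reach is approached as far as the arm can. A call with a number of a shift or a turn outside -1 to 1 is refused whole. A call with a gripper value outside its range is refused whole. The fingers move at their own pace and stop on an object; "force" is the grip in N (left out, the last holds). Time passes only in rows, so rows that repeat a pose let the fingers close, or fill a call up. It gives the time, the measured TCP pose, the force and the opening at its end, in the units of the state.
- state(): the state, without advancing time (a new reading comes with each control period).
- get_image(name): name is "scene" or "side" or "wrist"; returns the picture (420x560x3 uint8, blue, green, red); there is no depth.
- camera_model(name): a dict with "mtx" (3x3 intrinsics, pixels), "world_from_camera" (4x4, takes a point from camera to world coordinates); the wrist camera has in their place "tool_from_camera" (4x4, takes a point from camera to tool coordinates, whose origin is the TCP and whose axes are the tool frame's). Camera axes: x right, y up, looking along -z (the intrinsics and any distortion apply to the point x, -y, -z); pixel columns grow to the right and rows downward; lengths in m; the calibration is good to about 2 mm. A picture is of the moment at which its call begins: read the wrist's pose just before it. camera_model takes no time and is no camera call.
- job_done(): hands the job in, once; it reports no verdict.
Trained networks look in the newest picture that a camera, given by its name, has taken for a name from the list of things; names that differ only in an ending like _2 or _b are one class to them, and where a whole thing is asked for, a point or a joint stands for the part that bears it (a point fixed in the world has none). Each returns a list of dicts, best first, with "conf" (0 to 1); they miss things now and then, are a little off and sometimes report something else, mostly with a low value. They report only what shows in the picture. A call takes as long as a camera call. They do not tell look-alikes from the thing itself.
- recognise(camera, name): "pixel" ([column, row] in pixels, amid what is visible of it).
- outline_of(camera, name): "pixels" (420x560 bool, what is visible of it) and "pixel" ([column, row] in pixels, amid what is visible of it).
- landmark_of(camera, name): "pixel" ([column, row] in pixels: a listed point, or the origin of a listed thing).
The state is a dict: "clock": time; "qpos": joint angles; "qd": joint speeds; "joint_torque": joint torques, N m; "position": TCP position; "tcp_rot": TCP orientation; "force": force on the tool from outside, world axes, zero at the start; "torque": the same for the moment, N m; "width": finger opening in m.
Only numpy, scipy, OpenCV 4.12 (cv2) and the standard library are available. Lean on these libraries where they do the work, as an engineer would, in place of code of your own. Each camera call takes 0.05 s, during which the arm holds its last target.

TASK

I have to look into the beam box: first slide the dark filter along its rail until it stands centred in front of the laser's opening, and only then take the flap of the box by its bar and swing it up until it lies in line with the red pointer, which marks the inspection angle. The flap falls shut by itself, so keep holding it there: your program finishes while the gripper still holds the flap in line with the pointer. Leave the pointer and everything else on the table where it is.

Things in the scene. Friction and masses are not known exactly. Their poses are not given: they have to be found in the camera images.
- laser: Fixed white laser head, 68 wide x 180 long x 110 mm high, on a 100 x 190 mm plate. Origin on the table under the beam axis, at its front end; the head lies on the origin's +y side. The beam runs level, 75 mm up, along this body's -y at x = 0, from the steel nose to the round port in the box's side. Its x axis is parallel to those of rail and box. A green line on top marks the beam axis.
- laser_opening (a point): Centre of the laser's opening (end of the steel nose), on the beam axis; axes as laser.
- filter_rail: Fixed rail of the filter slide, 210 x 50 x 26 mm (with end stops to 36 mm), standing between the laser's nose and the box. Origin under its middle; the filter slides along its x axis, and its +x points away from the robot (within 12 degrees).
- filter (a joint): Travel of the filter carriage along the rail, m: 0 = parked at the end near the robot, 0.12 = other end; grows along the rail's +x; at 0.06 the filter is over the rail's middle. Takes about 2 N to slide and stays where it is left. The value that puts it in the beam differs each time (0.04 to 0.08), as the rail is bolted at different places.
- filter_knob (a point): Middle of the yellow upright round knob on the filter frame: diameter 18 mm, 30 mm tall, this point 124.5 mm above the table, directly above the filter's centre. Under the knob: an 8 mm tall stem, 10 mm across, then the black frame (46 mm along the rail, 10 mm thick, top 101 mm above the table).
- filter_center (a point): Centre of the dark round filter glass (diameter 30 mm) in its frame, 75 mm above the table, at the height of the beam, 49.5 mm below filter_knob; axes as the rail's.
- beam_box: Fixed black box with aluminium corners, 110 mm high, origin on the table; walls reach from x = -83 to +121 mm and y = -150 to +150 mm; the laser's origin lies at x = -10 mm, y = 280 to 295 mm. Its top is the flap. Outside its -y wall stands a white quadrant scale, radius 134 mm about the hinge line, at y = -157 mm.
- flap (a joint): Opening angle of the flap, rad: 0 = shut and level, grows as the bar swings up and away from the robot; stop at 1.3. The flap (black panel 200 x 290 x 6 mm, amber window, white right-hand edge, 0.3 to 0.55 kg with its bar) is hinged on the far (+x) rim and falls shut from any angle when let go.
- flap_bar (a point): Middle of the flap's steel pull bar: diameter 12 mm, 118 mm free length between brackets, parallel to the hinge line (box y), in the plane of the flap, 250 mm from the hinge line, 44 mm free between bar and panel; 113 mm above the table when shut, only table and low loose things (under 50 mm) below. Axes turn with the flap: x towards the hinge, y along the bar, z out of its outer face.
- flap_hinge (a point): Point on the flap's hinge line, in the middle of the flap's width, 113 mm above the table; axes as flap_bar.
- pointer (a joint): Angle of the red pointer, rad, measured like flap about the same hinge line: the flap is in line with the pointer when both have the same value. Set differently each time (0.6 to 1.0); it is stiff and must not be moved.
- pointer_tip (a point): Tip of the red pointer, a 10 mm wide flat arm 162 mm long from the hinge line, turning on the -y side of the box just outside the quadrant (166 mm from the middle of the box). Axes turn with the pointer: x in its plane from the tip towards the hinge, y along the hinge line.
- mirror_mount: Bystander: mirror in a black mount on a post, 110 mm tall, base 48 mm across; origin under the base.
- power_sensor: Bystander: dark round sensor disc, 54 mm across, on a post, 123 mm tall, base 48 mm across, on the -y side of the box; origin under the base.
- objective: Bystander: steel microscope objective standing nose up, 34 mm across, 48 mm tall; origin under it.
- lens_case: Bystander: grey and white closed lens case 70 x 70 x 35 mm; origin under it.
- ball_driver: Bystander: driver with a green handle, 170 mm long, lying in front of the box; origin at the table under its middle.
- lens_tube: Bystander: black lens tube standing upright, 33 mm across, 32 mm tall; origin under it.
Mind the look-alikes: they are no part of the job. Leave any pink look-alike of the filter_rail alone.

How it is judged:
On the way:
1. the dark filter is at rest, centred in front of the laser's opening, with the flap still shut (x of filter_center in the frame of laser between -0.006 and 0.006 m and velocity of joint filter between -0.01 and 0.01 m/s and value of joint flap below 0.05 rad), for 0.3 s.
At the end, for the whole second after the job is handed in: The gripper holds the flap at rest (fingers bearing on it with at least 0.5 N), its plane within 0.08 rad (4.5 degrees) of the red pointer; the filter's centre is within 6 mm of the beam axis; the pointer is where it was (8 mm at its tip); no bystander has been moved by more than 25 mm or tipped (angle between the x axis of flap_bar and the x axis of pointer_tip, either way round below 0.08 rad and velocity of joint flap between -0.05 and 0.05 rad/s and contact force between the fingers and flap above 0.5 N and x of filter_center in the frame of laser between -0.006 and 0.006 m and distance of pointer_tip from where it was at the start of the episode below 0.008 m); the arm keeps its last pose, push and grip.
It fails at once if the flap is opened while the filter is out of the beam (value of joint flap above 0.08 rad and (x of filter_center in the frame of laser above 0.008 m or x of filter_center in the frame of laser below -0.008 m)).
It fails at once if the red pointer is moved (distance of pointer_tip from where it was at the start of the episode above 0.012 m).
It fails at once if a bystander is moved or tipped (distance of any of mirror_mount, power_sensor, objective, lens_case, ball_driver, lens_tube from where it was at the start of the episode above 0.025 m or angle between any of mirror_mount, power_sensor, objective's own z axis and vertical above 0.5 rad).
It also fails if it takes over 64 s, if anything falls off the work surface, if the arm or the gripper's body presses on something with over 40 N, if the wrist force passes 120 N, or if a joint passes its speed limit or range.

## Working session

There is one attempt and no reset: what is moved stays moved. The work goes in short steps, Python scripts to look and compute and a tool call to move; the robot and the scene stay as the last step left them, time stands still between calls to the robot, and variables do not carry over. Pictures are saved under pics/ and viewed, and the job is handed in when it is done.

Besides the shell and the picture viewer there is one more tool, called after "Emit:" in YAML: its name, and indented under it one key for each argument. jog_arm: Moves the arm, as the interface text tells. Scaled input: -1 to 1 covers 80 mm each way for a shift and 180 degrees each way for a turn. Its arguments: {"type":"object","properties":{"grip":{"type":"array","items":{"type":"number"}},"translation":{"type":"array","items":{"type":"array","items":{"type":"number","minimum":-1,"maximum":1}}},"rotation":{"type":"array","items":{"type":"array","items":{"type":"number","minimum":-1,"maximum":1}}},"force":{"type":"number"}},"required":["grip","translation","rotation"]}

```bash
mkdir -p pics; ls
python3 - <<'E'
from cell import *
import cv2
print(state())
for n in("scene","side","wrist"):
    cv2.imwrite(f"pics/{n}0.png",get_image(n)); print(n,camera_model(n))
E
```

```text
pics
{'clock': 0.0, 'qpos': array([ 0.2632399 ,  0.50183925, -0.42683301,  1.55144841,  0.22081128,
        1.13826668, -0.21028894]), 'qd': array([-0.00121531, -0.0005621 ,  0.0011755 , -0.00044241,  0.00052553,
       -0.00065915, -0.00114552]), 'joint_torque': array([-1.62834690e-04, -5.66597199e+01, -5.81602022e+00, -2.79113513e+01,
       -6.85700797e-02,  3.08415934e-02,  1.78752666e-04]), 'position': array([ 6.49326841e-01, -4.56925834e-05,  2.33688072e-01]), 'tcp_rot': array([-1.61317104,  1.56889728,  3.09928504]), 'force': array([0.47507237, 0.36053191, 0.02296095]), 'torque': array([-0.00627931,  0.00312838,  0.04057157]), 'width': 0.0918298424479362}
scene {'mtx': array([[416.5550377 ,   0.        , 282.98591358],
       [  0.        , 416.5550377 , 211.17083601],
       [  0.        ,   0.        ,   1.        ]]), 'world_from_camera': array([[ 0.64865839, -0.60290589,  0.46448549,  0.95963907],
       [ 0.76103917,  0.5075246 , -0.40402742, -0.34417952],
       [ 0.0078527 ,  0.61556743,  0.78804509,  0.82579845],
       [ 0.        ,  0.        ,  0.        ,  1.      
[... 272 characters left out ...]
4883, -0.3865819 ,  0.67311864,  0.70342799],
       [-0.00936971,  0.87088979,  0.49138903,  0.58611454],
       [ 0.        ,  0.        ,  0.        ,  1.        ]])}
wrist {'mtx': array([[299.2799314 ,   0.        , 274.31236348],
       [  0.        , 299.2799314 , 212.47521999],
       [  0.        ,   0.        ,   1.        ]]), 'tool_from_camera': array([[ 1.04963979e-03,  3.10624140e-01, -9.50532241e-01,
        -1.48770294e-01],
       [ 9.99999080e-01,  4.90686692e-04,  1.26461566e-03,
         7.92409202e-04],
       [ 8.59233673e-04, -9.50532694e-01, -3.10623339e-01,
        -8.51098156e-02],
       [ 0.00000000e+00,  0.00000000e+00,  0.00000000e+00,
         1.00000000e+00]])}
```

View pics/scene0.png

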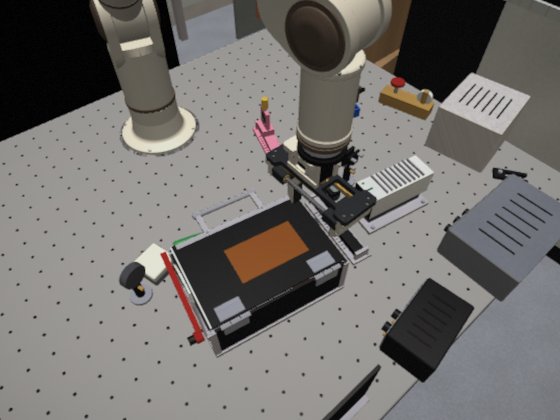

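View pics/side0.png

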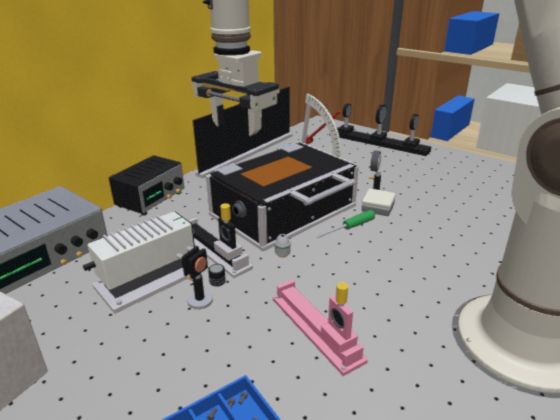

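View pics/wrist0.png

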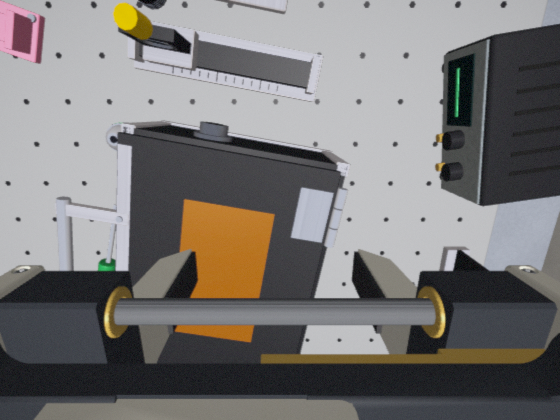

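```bash
cat > h.py <<'E'
from cell import *
import numpy as np, cv2
from scipy.spatial.transform import Rotation as Ro
def toolT():
    s=state(); T=np.eye(4); T[:3,:3]=Ro.from_euler('xyz',s['tcp_rot']).as_matrix(); T[:3,3]=s['position']; return T
def cam(n,T=None):
    m=camera_model(n)
    W=m['world_from_camera'] if n!='wrist' else (toolT() if T is None else T)@m['tool_from_camera']
    return m['mtx'],W
def ray(c,px):
    K,W=c
    d=np.linalg.inv(K)@[px[0],px[1],1]; d=W[:3,:3]@[d[0],-d[1],-d[2]]
    return W[:3,3],d/np.linalg.norm(d)
def atz(c,px,z):
    o,d=ray(c,px); return o+d*(z-o[2])/d[2]
def proj(c,p):
    K,W=c; q=W[:3,:3].T@(np.asarray(p)-W[:3,3]); q=K@[q[0],-q[1],-q[2]]; return q[:2]/q[2]
E
python3 - <<'E'
from h import *
Z=dict(laser=0,laser_opening=.075,filter_rail=0,filter_knob=.1245,filter_center=.075,beam_box=0,flap_bar=.113,flap_hinge=.113,mirror_mount=0,power_sensor=0,objective=0,lens_case=0,ball_driver=0,lens_tube=0,pointer_tip=None)
for n in("scene","side","wrist"):
    T=toolT(); get_image(n); c=cam(n,T)
    for k,z in Z.items():
        for r in landmark_of(n,k)[:2]:
            print(n,k,round(r['conf'],2),np.round(r['pixel'],1), np.round(atz(c,r['pixel'],z),4) if z is not None else '')
print(state()['clock'])
E
```

```text
scene laser 0.78 [353.8 222.5] [0.6124 0.1899 0.    ]
scene laser_opening 0.87 [355.9 204.9] [0.6119 0.1821 0.075 ]
scene laser_opening 0.29 [345.8 181. ] [0.5446 0.2177 0.075 ]
scene filter_rail 0.92 [337.3 229.8] [0.6018 0.143  0.    ]
scene filter_rail 0.74 [272.8 152.9] [0.2955 0.1926 0.    ]
scene filter_knob 0.82 [262.2 102.7] [0.2296 0.2121 0.1245]
scene filter_knob 0.71 [323.3 178.6] [0.5338 0.1467 0.1245]
scene filter_center 0.7 [265.2 119.2] [0.2401 0.2123 0.075 ]
scene filter_center 0.54 [325.5 196.6] [0.5484 0.1455 0.075 ]
scene beam_box 0.94 [255.  275.8] [ 0.5724 -0.0881  0.    ]
scene beam_box 0.43 [331.  197.8] [ 0.5194  0.2025 -0.    ]
scene flap_bar 0.71 [226.2 205. ] [ 0.4462 -0.0629  0.113 ]
scene flap_hinge 0.91 [283.8 295.4] [ 0.693  -0.1076  0.113 ]
scene mirror_mount 0.72 [343.  179.7] [0.495  0.2715 0.    ]
scene power_sensor 0.96 [140.6 292.1] [ 0.4434 -0.3031 -0.    ]
scene lens_case 0.66 [158.9 264.1] [ 0.4072 -0.2369  0.    ]
scene lens_tube 0.66 [283.3 293.9] [ 0.6473 -0.0686  0.    ]
scene lens_tube 0.63 [332.5 197. ] [0.52   0.2074 0.    ]
scene pointe
[... 1350 characters left out ...]
   37.7] [0.5428 0.1519 0.075 ]
wrist filter_rail 0.79 [228.8  65.2] [0.5976 0.1398 0.    ]
wrist filter_rail 0.35 [216.6 245.7] [ 0.5695 -0.089   0.    ]
wrist filter_knob 0.7 [133.2  24.9] [0.5439 0.1498 0.1245]
wrist filter_center 0.95 [155.7  40.2] [0.5422 0.1499 0.075 ]
wrist beam_box 0.65 [219.  244.2] [ 0.573  -0.0867  0.    ]
wrist flap_bar 0.8 [ 68.1 270.5] [ 0.4409 -0.0652  0.113 ]
wrist flap_hinge 0.93 [305.7 308. ] [ 0.6837 -0.1099  0.113 ]
wrist power_sensor 0.2 [131.7 135.2] [0.473 0.061 0.   ]
wrist objective 0.62 [135.9 135.5] [0.4782 0.0607 0.    ]
wrist ball_driver 0.69 [111.8 255.7] [ 0.4202 -0.1044  0.    ]
wrist lens_tube 0.59 [113.6 256.2] [ 0.4226 -0.1052  0.    ]
2.55
```

Emit:
jog_arm:
  grip: [0,0,0,0,0,0,0,0,0,0]
  translation:
    - [0,-0.11,-0.16]
    - [0,-0.22,-0.32]
    - [0,-0.33,-0.48]
    - [0,-0.44,-0.64]
    - [0,-0.55,-0.8]
    - [0,-0.66,-0.95]
    - [0,-0.66,-0.95]
    - [0,-0.66,-0.95]
    - [0,-0.66,-0.95]
    - [0,-0.66,-0.95]
  rotation:
    - [0.01,0,0]
    - [0.02,0,0]
    - [0.03,0,0]
    - [0.04,0,0]
    - [0.054,0,0]
    - [0.054,0,0]
    - [0.054,0,0]
    - [0.054,0,0]
    - [0.054,0,0]
    - [0.054,0,0]

```text
clock: 3.38
position: [0.5979, 0.0746, 0.2347]
tcp_rot: [0.697, 1.57, -1.044]
force: [0.4, -0.5, 0.0]
width: 0.0917
```

Run:
```python
from h import *
Z=dict(laser=0,laser_opening=.075,filter_rail=0,filter_knob=.1245,filter_center=.075,beam_box=0,flap_bar=.113,flap_hinge=.113)
T=toolT(); print(np.round(T,4),state()['clock']); cv2.imwrite('pics/w1.png',get_image('wrist')); c=cam('wrist',T)
for k,z in Z.items():
    for r in landmark_of('wrist',k)[:1]:
        print(k,round(r['conf'],2),np.round(r['pixel'],1), np.round(atz(c,r['pixel'],z),4))
cv2.imwrite('pics/sc1.png',get_image('scene'));c=cam('scene')
for k in('pointer_tip','laser','laser_opening','filter_knob'):
    for r in landmark_of('scene',k)[:1]:
        print(k,round(r['conf'],2),np.round(r['pixel'],1), np.round(atz(c,r['pixel'],Z.get(k,.113)),4))
```

```text
[[ 4.000e-04  9.854e-01 -1.700e-01  5.979e-01]
 [-6.000e-04 -1.700e-01 -9.854e-01  7.460e-02]
 [-1.000e+00  5.000e-04  5.000e-04  2.347e-01]
 [ 0.000e+00  0.000e+00  0.000e+00  1.000e+00]] 3.3833
laser 0.64 [268.   83.5] [0.6114 0.1941 0.    ]
laser_opening 0.97 [262.9  82.7] [0.6071 0.1886 0.075 ]
filter_rail 0.75 [267.9  84.8] [0.611  0.1927 0.    ]
filter_knob 0.58 [192.9 139.8] [0.5417 0.1503 0.1245]
filter_center 0.93 [207.6 134.8] [0.5438 0.1509 0.075 ]
beam_box 0.6 [275.4 290.7] [ 0.5722 -0.085   0.    ]
flap_bar 0.87 [152.8 349. ] [ 0.4364 -0.0638  0.113 ]
flap_hinge 0.62 [378.9 348.9] [ 0.6854 -0.1067  0.113 ]
pointer_tip 0.98 [163.4 254.5] [ 0.4691 -0.2334  0.113 ]
laser_opening 0.72 [359.  205.4] [0.6176 0.1865 0.075 ]
filter_knob 0.6 [325.8 180.7] [0.5421 0.1466 0.1245]
```

View pics/w1.png

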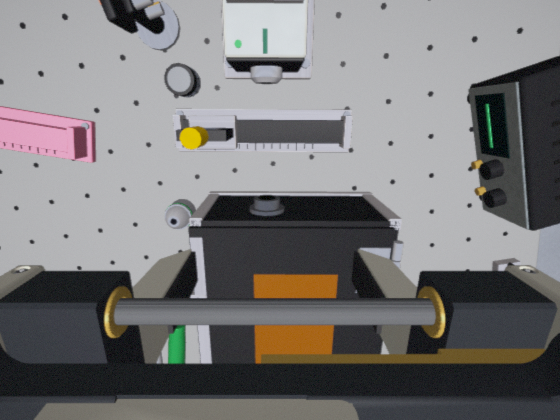

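View pics/sc1.png

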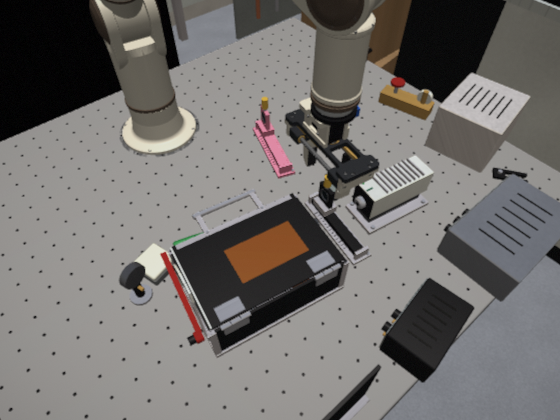

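Run:
```python
from h import *
T=toolT(); c=cam('wrist',T); print(T[:3,3])
ex=T[:3,1]
def s(px,z): p=atz(c,px,z); return np.round((p-T[:3,3])@ex,4), np.round(p,4)
for n,px,z in [('green up',(265,30),.11),('green low',(265,52),.11),('nose',(266,73),.075),('nose front top',(266,66),.085),('port',(266.5,203),.075),('knob top',(195,138),.1395),('knob mid',(193,138),.1245),('rail L',(176,109),.036),('rail R',(351,109),.036),('frame right',(232,134),.101),('hd L',(226,60),.11),('hd R',(306,60),.11),('plate L',(224,78),.0),('plate R',(311,78),.0)]:
    print(n,*s(px,z))
im=cv2.imread('pics/w1.png')[0:260,140:420]; cv2.imwrite('pics/w1z.png',cv2.resize(im,None,fx=2.3,fy=2.3,interpolation=cv2.INTER_CUBIC))
```

```text
[0.59720612 0.07607524 0.23476912]
green up -0.007 [0.6156 0.2248 0.11  ]
green low -0.0072 [0.6128 0.2093 0.11  ]
nose -0.0074 [0.6106 0.1981 0.075 ]
nose front top -0.0071 [0.6117 0.2025 0.085 ]
port -0.0081 [0.5884 0.0726 0.075 ]
knob top -0.0625 [0.547  0.1533 0.1395]
knob mid -0.0681 [0.5414 0.1532 0.1245]
rail L -0.1076 [0.5066 0.1841 0.036 ]
rail R 0.0845 [0.6959 0.1515 0.036 ]
frame right -0.0383 [0.571 0.15  0.101]
hd L -0.0394 [0.58  0.209 0.11 ]
hd R 0.0266 [0.645  0.1978 0.11  ]
plate L -0.0588 [0.5606 0.2104 0.    ]
plate R 0.0435 [0.6614 0.1931 0.    ]
```

View pics/w1z.png

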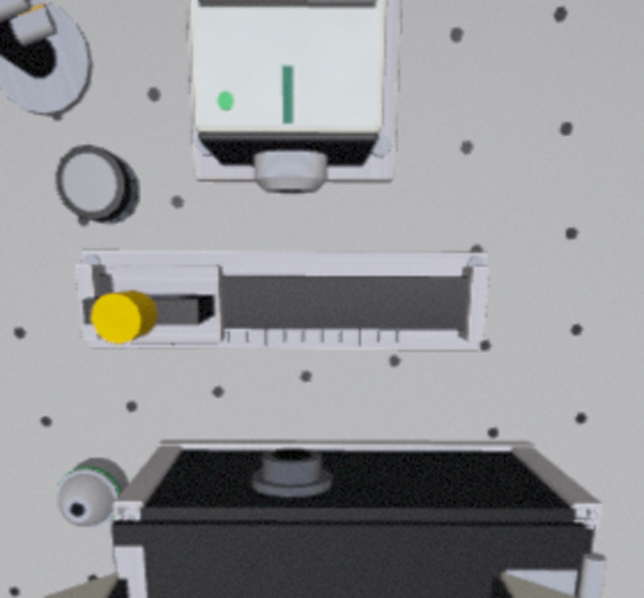

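Emit:
jog_arm:
  grip: [0,0,0,0,0,0,0,0,0,0]
  translation:
    - [0.07,-0.13,-0.13]
    - [0.14,-0.27,-0.27]
    - [0.21,-0.4,-0.4]
    - [0.28,-0.54,-0.54]
    - [0.35,-0.68,-0.68]
    - [0.42,-0.81,-0.81]
    - [0.5,-0.81,-0.81]
    - [0.5,-0.81,-0.81]
    - [0.5,-0.81,-0.81]
    - [0.5,-0.81,-0.81]
  rotation:
    - [0,0,0]
    - [0,0,0]
    - [0,0,0]
    - [0,0,0]
    - [0,0,0]
    - [0,0,0]
    - [0,0,0]
    - [0,0,0]
    - [0,0,0]
    - [0,0,0]

```text
clock: 4.92
position: [0.5449, 0.1499, 0.1948]
tcp_rot: [1.019, 1.57, -0.722]
force: [1.0, -1.3, -0.1]
width: 0.0918
```

Run:
```python
from h import *
T=toolT(); print(np.round(T,4),state()['clock']); im=get_image('wrist'); cv2.imwrite('pics/w2.png',im); c=cam('wrist',T)
print(proj(c,(.544,.151,.1245)))
```

```text
[[ 4.000e-04  9.854e-01 -1.702e-01  5.449e-01]
 [-4.000e-04 -1.702e-01 -9.854e-01  1.499e-01]
 [-1.000e+00  5.000e-04  3.000e-04  1.948e-01]
 [ 0.000e+00  0.000e+00  0.000e+00  1.000e+00]] 4.9167
[272.32867155 227.78836437]
```

View pics/w2.png

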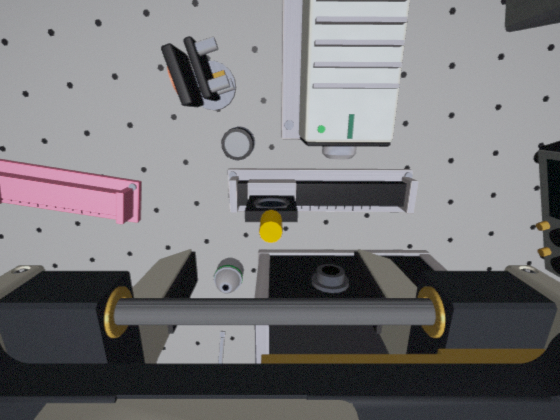

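Emit:
jog_arm:
  grip: [0,0,0,0,0,0,0,0,0,0]
  translation:
    - [0.15,0,0]
    - [0.3,0,0]
    - [0.45,0,0]
    - [0.6,0,0]
    - [0.75,0,0]
    - [0.9,0,0]
    - [0.975,0,0]
    - [0.975,0,0]
    - [0.975,0,0]
    - [0.975,0,0]
  rotation:
    - [0,0,0]
    - [0,0,0]
    - [0,0,0]
    - [0,0,0]
    - [0,0,0]
    - [0,0,0]
    - [0,0,0]
    - [0,0,0]
    - [0,0,0]
    - [0,0,0]
  force: 10

```text
clock: 5.8
position: [0.5447, 0.1512, 0.1172]
tcp_rot: [2.162, 1.57, 0.422]
force: [-0.5, -0.7, 0.7]
width: 0.092
```

Emit:
jog_arm:
  grip: [1,1,1,1,1,1,1,1,1,1]
  translation:
    - [0,0,0]
    - [0,0,0]
    - [0,0,0]
    - [0,0,0]
    - [0,0,0]
    - [0,0,0]
    - [0,0,0]
    - [0,0,0]
    - [0,0,0]
    - [0,0,0]
  rotation:
    - [0,0,0]
    - [0,0,0]
    - [0,0,0]
    - [0,0,0]
    - [0,0,0]
    - [0,0,0]
    - [0,0,0]
    - [0,0,0]
    - [0,0,0]
    - [0,0,0]

```text
clock: 6.63
position: [0.5443, 0.1508, 0.1167]
tcp_rot: [-2.268, 1.571, 2.275]
force: [-0.1, 0.2, 0.7]
width: 0.0295
```

Run:
```python
from h import *
s=state();T=toolT(); print(np.round(T,4),s['clock'],s['width'],s['force']); im=get_image('wrist'); cv2.imwrite('pics/w3.png',im); c=cam('wrist',T)
ex=T[:3,1]
for k,z in dict(laser=0,laser_opening=.075,filter_rail=0).items():
    for r in landmark_of('wrist',k)[:1]:
        p=atz(c,r['pixel'],z);print(k,round(r['conf'],2),np.round(r['pixel'],1), np.round(p,4),(p-T[:3,3])@ex)
T2=T.copy();T2[:3,3]=[.5449,.1499,.1948];c2=cam('wrist',T2)
for n,px,z in[('green',(351,126),.11),('nose',(339,153),.075),('port',(330,275),.075)]:
    p=atz(c2,px,z);print(n,p,(p-T[:3,3])@ex)
```

```text
[[-0.      0.9857 -0.1688  0.5443]
 [ 0.     -0.1688 -0.9857  0.1508]
 [-1.     -0.     -0.      0.1167]
 [ 0.      0.      0.      1.    ]] 6.6333 0.02954353512745979 [-0.11649967  0.19699159  0.67038088]
laser 0.75 [338.2 149.8] [0.6091 0.1965 0.    ] 0.056198613912324766
laser_opening 0.66 [361.4 174.8] [0.6081 0.189  0.075 ] 0.05646770585808321
filter_rail 0.61 [333.8 210.9] [0.5992 0.1414 0.    ] 0.05576994083783037
green [0.61505198 0.21608334 0.11      ] 0.05875766629456044
nose [0.6107286  0.19225074 0.075     ] 0.05851889013662207
port [0.58911568 0.07206616 0.075     ] 0.057498247874306976
```

View pics/w3.png

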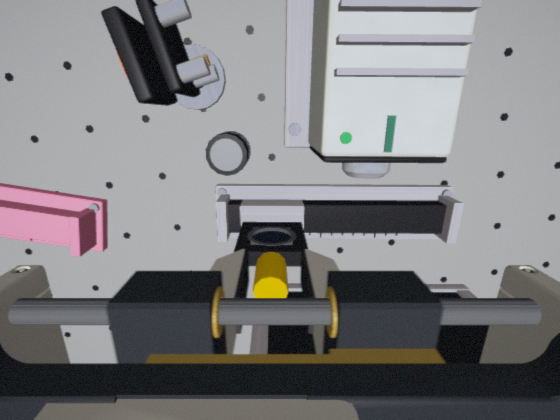

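Emit:
jog_arm:
  grip: [1,1,1,1,1,1,1,1,1,1]
  translation:
    - [0,0,0]
    - [0,0,0]
    - [0,0,0]
    - [0,0,0]
    - [0,0,0]
    - [0,0.1,0]
    - [0,0.2,0]
    - [0,0.3,0]
    - [0,0.4,0]
    - [0,0.5,0]
  rotation:
    - [0,0,0]
    - [0,0,0]
    - [0,0,0]
    - [0,0,0]
    - [0,0,0]
    - [0,0,0]
    - [0,0,0]
    - [0,0,0]
    - [0,0,0]
    - [0,0,0]

```text
clock: 7.67
position: [0.5849, 0.1436, 0.1167]
tcp_rot: [1.331, 1.571, -0.41]
force: [-0.8, -0.2, 0.8]
width: 0.0176
```

Run:
```python
from h import *
s=state();T=toolT(); print(np.round(T,4),s['clock'],s['width'],s['force'])
```

```text
[[ 2.000e-04  9.856e-01 -1.693e-01  5.849e-01]
 [-1.000e-04 -1.693e-01 -9.856e-01  1.436e-01]
 [-1.000e+00  2.000e-04  1.000e-04  1.167e-01]
 [ 0.000e+00  0.000e+00  0.000e+00  1.000e+00]] 7.6667 0.017569552366713634 [-0.83670918 -0.24804722  0.81120221]
```

Gripped (17.6 mm). Slide a further 17 mm and look.

Emit:
jog_arm:
  grip: [1,1,1,1,1,1,1,1,1,1]
  translation:
    - [0,0.04,0]
    - [0,0.08,0]
    - [0,0.12,0]
    - [0,0.16,0]
    - [0,0.21,0]
    - [0,0.21,0]
    - [0,0.21,0]
    - [0,0.21,0]
    - [0,0.21,0]
    - [0,0.21,0]
  rotation:
    - [0,0,0]
    - [0,0,0]
    - [0,0,0]
    - [0,0,0]
    - [0,0,0]
    - [0,0,0]
    - [0,0,0]
    - [0,0,0]
    - [0,0,0]
    - [0,0,0]

```text
clock: 8.5
position: [0.6004, 0.141, 0.1167]
tcp_rot: [1.295, 1.57, -0.445]
force: [1.7, -1.6, -1.0]
width: 0.0175
```

Run:
```python
from h import *
s=state();T=toolT(); print(np.round(T,4),s['clock'],s['width'],s['force']); im=get_image('wrist'); cv2.imwrite('pics/w4.png',im); c=cam('wrist',T)
cv2.imwrite('pics/w4z.png',cv2.resize(im[0:300,150:430],None,fx=2,fy=2,interpolation=cv2.INTER_CUBIC))
ex=T[:3,1]
for k,z in dict(laser=0,laser_opening=.075,filter_rail=0,filter_center=.075).items():
    for r in landmark_of('wrist',k)[:1]:
        p=atz(c,r['pixel'],z);print(k,round(r['conf'],2),np.round(r['pixel'],1), np.round(p,4),(p-T[:3,3])@ex)
o=T[:3,3]
ey=-T[:3,2]
for z,d in[(.11,.06),(.11,.08),(.075,.045),(.085,.045),(.101,.005),(.1395,0)]:
    print(z,d,proj(c,[*(o+d*ey)[:2],z]))
im=get_image('side'); cv2.imwrite('pics/si4.png',cv2.resize(im[170:310,100:300],None,fx=3,fy=3,interpolation=cv2.INTER_CUBIC))
```

```text
[[ 5.000e-04  9.856e-01 -1.689e-01  6.004e-01]
 [-2.000e-04 -1.689e-01 -9.856e-01  1.410e-01]
 [-1.000e+00  5.000e-04  1.000e-04  1.167e-01]
 [ 0.000e+00  0.000e+00  0.000e+00  1.000e+00]] 8.5 0.017471948383578458 [ 1.71491394 -1.58926996 -0.98172366]
laser 0.56 [272.8 151.7] [0.6088 0.1947 0.    ] -0.0009166252533942674
laser_opening 0.74 [275.9 175.4] [0.6101 0.1881 0.075 ] 0.0014984643537146482
filter_rail 0.58 [271.3 211.9] [0.5979 0.1404 0.    ] -0.002450472698118227
filter_center 0.96 [272.4 240.6] [0.6    0.1436 0.075 ] -0.0008838901896170916
0.11 0.06 [273.30220307 165.66913483]
0.11 0.08 [273.22576778 125.6497233 ]
0.075 0.045 [273.54608473 180.0566574 ]
0.085 0.045 [273.49869535 183.4381712 ]
0.101 0.005 [273.53025484 253.96347426]
0.1395 0 [273.31378344 298.11993068]
```

View pics/w4z.png

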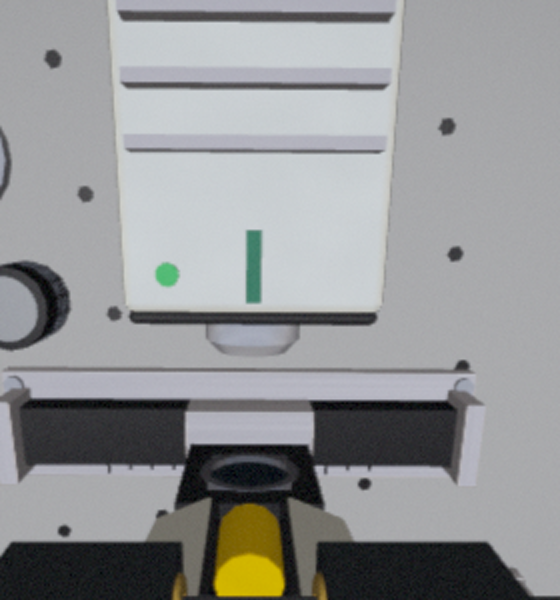

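View pics/si4.png

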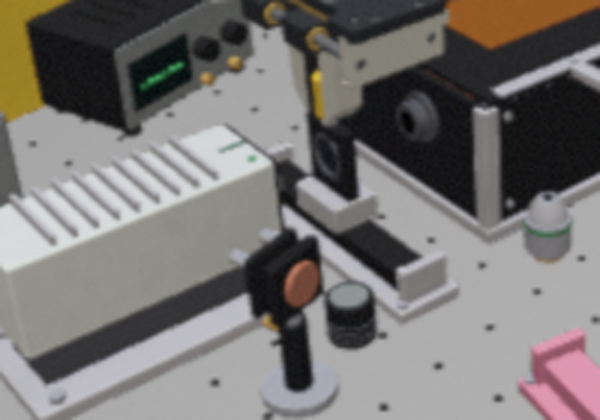

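Emit:
jog_arm:
  grip: [1,1,1,1,0.6,0.6,0.6,0.6,0.6,0.6]
  translation:
    - [0,0,0]
    - [0,0,0]
    - [0,0,0]
    - [0,0,0]
    - [0,0,0]
    - [0,0,0]
    - [0,0,0]
    - [0,0,0]
    - [0,0,0]
    - [0,0,0]
  rotation:
    - [0,0,0]
    - [0,0,0]
    - [0,0,0]
    - [0,0,0]
    - [0,0,0]
    - [0,0,0]
    - [0,0,0]
    - [0,0,0]
    - [0,0,0]
    - [0,0,0]

```text
clock: 9.63
position: [0.6002, 0.1416, 0.1168]
tcp_rot: [-2.976, 1.57, 1.567]
force: [0.2, 0.3, -0.7]
width: 0.0367
```

Emit:
jog_arm:
  grip: [0.6,0.6,0.6,0.6,0.6,0.6,0.6,0.6,0.6,0.6]
  translation:
    - [-0.1,0,0]
    - [-0.25,0,0]
    - [-0.4,0,0]
    - [-0.55,0,0]
    - [-0.7,0,0]
    - [-0.85,0,0]
    - [-1,0,0]
    - [-1,0,0]
    - [-1,0,0]
    - [-1,0,0]
  rotation:
    - [0,0,0]
    - [0,0,0]
    - [0,0,0]
    - [0,0,0]
    - [0,0,0]
    - [0,0,0]
    - [0,0,0]
    - [0,0,0]
    - [0,0,0]
    - [0,0,0]

```text
clock: 10.47
position: [0.5999, 0.141, 0.1964]
tcp_rot: [-0.915, 1.57, -2.655]
force: [-0.1, -0.2, -1.1]
width: 0.0367
```

Run:
```python
from h import *
s=state();T=toolT(); print(np.round(T,4),s['clock'],s['width'],s['force']); im=get_image('wrist'); cv2.imwrite('pics/w5.png',im); c=cam('wrist',T)
ex=T[:3,1]
for k,z in dict(laser=0,laser_opening=.075,filter_rail=0,filter_center=.075,filter_knob=.1245,flap_bar=.113,flap_hinge=.113,beam_box=0,objective=0).items():
    for r in landmark_of('wrist',k)[:1]:
        p=atz(c,r['pixel'],z);print(k,round(r['conf'],2),np.round(r['pixel'],1), np.round(p,4),(p-T[:3,3])@ex)
cv2.imwrite('pics/w5z.png',cv2.resize(im[0:300,150:430],None,fx=2,fy=2,interpolation=cv2.INTER_CUBIC))
cv2.imwrite('pics/sc5.png',cv2.resize(get_image('scene')[140:360,100:380],None,fx=2.7,fy=2.7,interpolation=cv2.INTER_CUBIC))
cv2.imwrite('pics/si5.png',cv2.resize(get_image('side')[60:260,180:420],None,fx=3,fy=3,interpolation=cv2.INTER_CUBIC))
```

```text
[[-5.000e-04  9.856e-01 -1.689e-01  5.999e-01]
 [-3.000e-04 -1.689e-01 -9.856e-01  1.410e-01]
 [-1.000e+00 -5.000e-04  4.000e-04  1.964e-01]
 [ 0.000e+00  0.000e+00  0.000e+00  1.000e+00]] 10.4667 0.036686869628682894 [-0.05791506 -0.17272673 -1.14911283]
laser 0.94 [277.7 142.1] [0.6133 0.1953 0.    ] 0.0041477194191660545
laser_opening 0.58 [275.6 156.9] [0.6097 0.1893 0.075 ] 0.0015529465971261473
filter_rail 0.95 [  3.1 183.6] [0.2866 0.203  0.    ] -0.31919473351628785
filter_center 0.96 [276.9 207.7] [0.6029 0.1421 0.075 ] 0.0028041415836857577
filter_knob 0.7 [275.7 226.5] [0.6016 0.1422 0.1245] 0.0015017359851579256
beam_box 0.6 [279.6 345.7] [ 0.569  -0.0838  0.    ] 0.007599039993003821
objective 0.79 [188.5 265.9] [0.4741 0.061  0.    ] -0.11045617676393897
```

View pics/w5z.png

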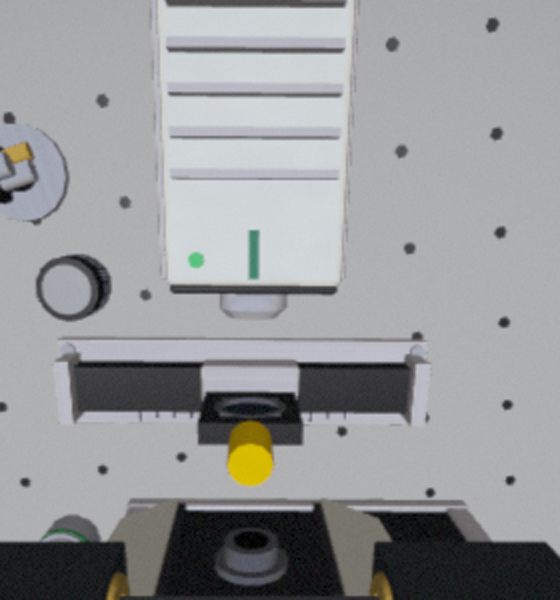

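View pics/sc5.png

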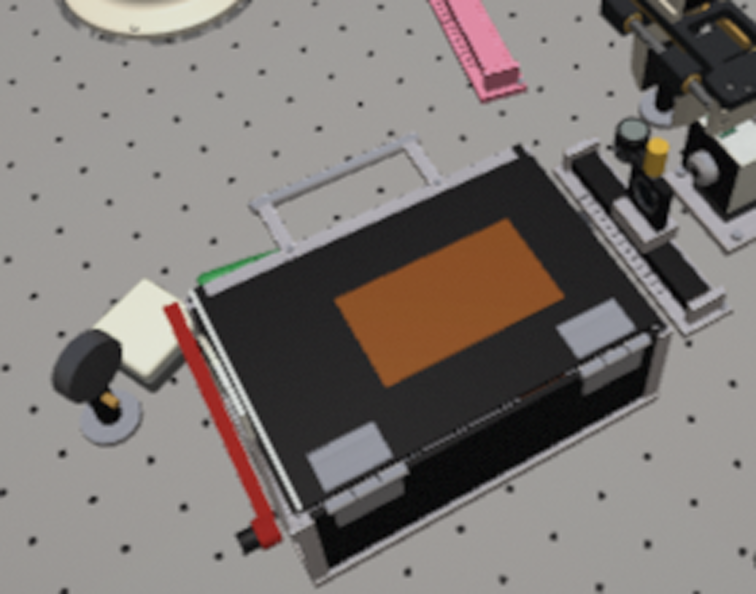

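View pics/si5.png

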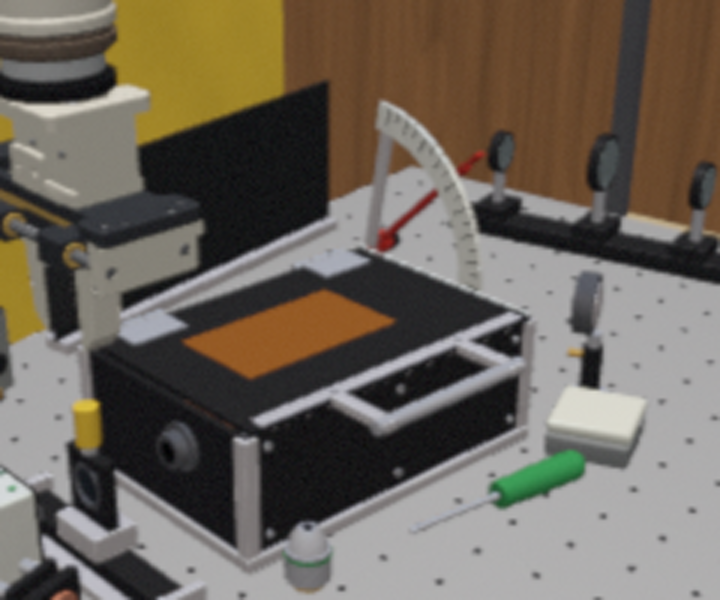

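Run:
```python
from h import *
from scipy.optimize import least_squares
ya=np.radians(-9.72); ex=np.array([np.cos(ya),np.sin(ya),0]); ey=np.array([-ex[1],ex[0],0]); ez=np.array([0,0,1.])
H=np.array([.6858,-.1055,.113])
def pt(th,r=.162,dy=-.166): return H+dy*ey+r*(-np.cos(th)*ex+np.sin(th)*ez)
side=cam('side');sc=cam('scene')
obs={}
for n,c in(('side',side),('scene',sc)):
    get_image(n)
    for r in landmark_of(n,'pointer_tip')[:1]: obs[n]=r['pixel'];print(n,r)
    o,d=ray(c,obs[n]); t=((H-.166*ey-o)@ey)/(d@ey); p=o+t*d-H; print('plane hit',p@ex,p@ey,p@ez,np.arctan2(p[2],-p@ex),np.hypot(p[2],p@ex))
for th in(.6,.7,.8,.9,1.0): print(th,proj(side,pt(th)),proj(sc,pt(th)))
print('hub',proj(side,pt(0,0)),proj(sc,pt(0,0)))
print(state()['clock'])
im=get_image('side'); cv2.imwrite('pics/si6.png',cv2.resize(im[85:160,280:380],None,fx=7,fy=7,interpolation=cv2.INTER_CUBIC))
im=get_image('scene'); cv2.imwrite('pics/sc6.png',cv2.resize(im[240:350,130:220],None,fx=5,fy=5,interpolation=cv2.INTER_CUBIC))
```

```text
side {'pixel': [283.1, 253.8], 'conf': 0.67}
plane hit 0.09293970999912084 -0.16600000000000006 -0.42505344012451085 -1.7860625772536676 0.4350956408152141
scene {'pixel': [162.4, 250.7], 'conf': 0.62}
plane hit -0.11300583612497303 -0.16599999999999998 0.12337089157241775 0.829219820025513 0.16730420163784746
0.6 [343.82039801 120.19362392] [162.17440428 251.92226679]
0.7 [341.1181956  114.13573181] [162.56241536 252.0539616 ]
0.8 [338.01760734 108.3793817 ] [163.36809765 253.06426361]
0.9 [334.56172227 103.00064946] [164.60986883 254.99971671]
1.0 [330.79915075  98.06852734] [166.30152797 257.89804258]
hub [305.02131196 140.46474131] [200.91044605 335.57187846]
11.2667
```

View pics/si6.png

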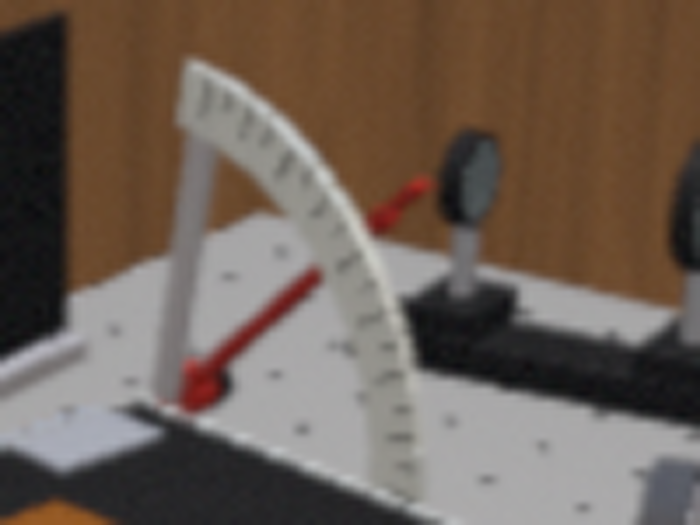

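View pics/sc6.png

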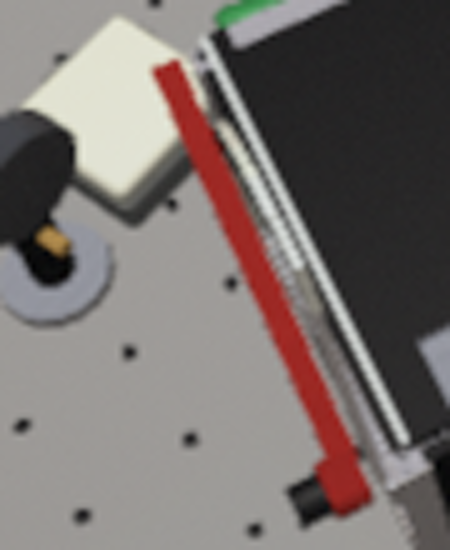

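Emit:
jog_arm:
  grip: [0.58,0.58,0.58,0.58,0.58,0.58,0.58,0.58,0.58,0.58]
  translation:
    - [0,-0.05,0.1]
    - [0,-0.1,0.2]
    - [0,-0.16,0.3]
    - [0,-0.21,0.4]
    - [0,-0.26,0.5]
    - [0,-0.32,0.6]
    - [0,-0.37,0.7]
    - [0,-0.42,0.8]
    - [0,-0.47,0.9]
    - [0,-0.53,1]
  rotation:
    - [0,0,0]
    - [0,0,0]
    - [0,0,0]
    - [0,0,0]
    - [0,0,0]
    - [0,0,0]
    - [0,0,0]
    - [0,0,0]
    - [0,0,0]
    - [0,0,0]

```text
clock: 12.2
position: [0.5445, 0.0688, 0.1968]
tcp_rot: [1.862, 1.571, 0.121]
force: [0.2, -0.0, 0.6]
width: 0.0386
```

Emit:
jog_arm:
  grip: [0.58,0.58,0.58,0.58,0.58,0.58,0.58,0.58,0.58,0.58]
  translation:
    - [0,-0.05,0.1]
    - [0,-0.1,0.2]
    - [0,-0.16,0.3]
    - [0,-0.21,0.4]
    - [0,-0.26,0.5]
    - [0,-0.32,0.6]
    - [0,-0.37,0.7]
    - [0,-0.42,0.8]
    - [0,-0.47,0.9]
    - [0,-0.53,1]
  rotation:
    - [0,0,0]
    - [0,0,0]
    - [0,0,0]
    - [0,0,0]
    - [0,0,0]
    - [0,0,0]
    - [0,0,0]
    - [0,0,0]
    - [0,0,0]
    - [0,0,0]

```text
clock: 13.03
position: [0.4893, -0.0029, 0.1968]
tcp_rot: [1.854, 1.571, 0.114]
force: [0.2, -0.6, 1.3]
width: 0.0386
```

Emit:
jog_arm:
  grip: [0.58,0.58,0.58,0.58,0.58,0.58,0.58,0.58,0.58,0.58]
  translation:
    - [0,-0.05,0.1]
    - [0,-0.1,0.2]
    - [0,-0.16,0.3]
    - [0,-0.21,0.4]
    - [0,-0.26,0.5]
    - [0,-0.32,0.6]
    - [0,-0.37,0.7]
    - [0,-0.42,0.8]
    - [0,-0.47,0.85]
    - [0,-0.48,0.85]
  rotation:
    - [0,0,0]
    - [0,0,0]
    - [0,0,0]
    - [0,0,0]
    - [0,0,0]
    - [0,0,0]
    - [0,0,0]
    - [0,0,0]
    - [0,0,0]
    - [0,0,0]

```text
clock: 13.87
position: [0.4393, -0.0638, 0.1966]
tcp_rot: [-0.915, 1.57, -2.657]
force: [0.5, -0.6, -0.5]
width: 0.0385
```

Run:
```python
from h import *
im=get_image('wrist');s=state();T=toolT(); print(np.round(T,4),s['clock'],s['width'],s['qpos']); im=get_image('wrist'); cv2.imwrite('pics/w7.png',im); c=cam('wrist',T)
for k,z in dict(flap_bar=.113,ball_driver=0).items():
    for r in landmark_of('wrist',k)[:1]:
        p=atz(c,r['pixel'],z);print(k,round(r['conf'],2),np.round(r['pixel'],1), np.round(p,4),(p-T[:3,3])@T[:3,:3])
print(proj(c,(.440,-.063,.113)))
im=get_image('scene'); cv2.imwrite('pics/sc7.png',im)
```

```text
[[-1.000e-04  9.855e-01 -1.698e-01  4.398e-01]
 [-1.000e-04 -1.698e-01 -9.855e-01 -6.310e-02]
 [-1.000e+00 -1.000e-04  1.000e-04  1.967e-01]
 [ 0.000e+00  0.000e+00  0.000e+00  1.000e+00]] 13.9167 0.03871879944975826 [ 0.44069291  0.16991221 -0.39152345  2.08351027  0.08245664  0.90260153
 -0.16755426]
flap_bar 0.66 [273.3 224.7] [ 0.4391 -0.0644  0.113 ] [ 0.08374175 -0.00044605  0.00144534]
ball_driver 0.72 [266.4 227.4] [ 0.4224 -0.1079  0.    ] [ 0.19674922 -0.00952989  0.04712657]
[274.09922995 222.90199091]
```

View pics/w7.png

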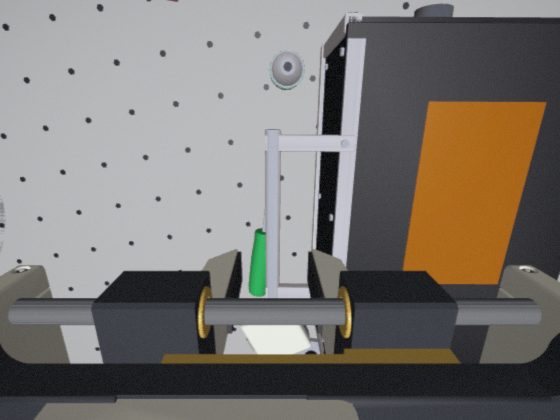

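View pics/sc7.png

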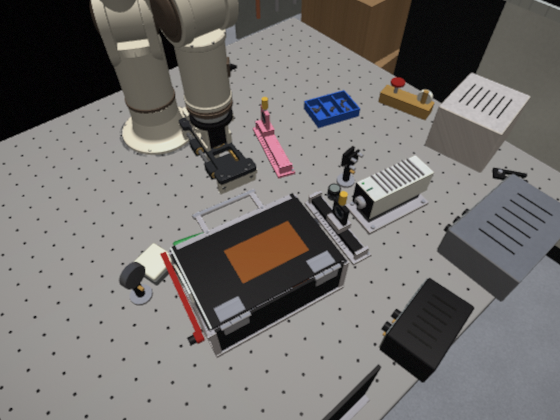

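Emit:
jog_arm:
  grip: [0.58,0.58,0.58,0.58,0.58,0.58,0.58,0.58,0.58,0.58]
  translation:
    - [0.11,0,0]
    - [0.22,0,0]
    - [0.33,0,0]
    - [0.44,0,0]
    - [0.55,0,0]
    - [0.66,0,0]
    - [0.77,0,0]
    - [0.88,0,0]
    - [1,0,0]
    - [1,0,0]
  rotation:
    - [0,0,0]
    - [0,0,0]
    - [0,0,0]
    - [0,0,0]
    - [0,0,0]
    - [0,0,0]
    - [0,0,0]
    - [0,0,0]
    - [0,0,0]
    - [0,0,0]
  force: 20

```text
clock: 14.95
position: [0.439, -0.0625, 0.1148]
tcp_rot: [-1.632, 1.568, 2.911]
force: [0.3, 0.2, 0.5]
width: 0.0386
```

Emit:
jog_arm:
  grip: [0.58,0.58,0.58,0.58,1,1,1,1,1,1]
  translation:
    - [0.06,0,0]
    - [0.12,0,0]
    - [0.18,0,0]
    - [0.18,0,0]
    - [0.18,0,0]
    - [0.18,0,0]
    - [0.18,0,0]
    - [0.18,0,0]
    - [0.18,0,0]
    - [0.18,0,0]
  rotation:
    - [0,0,0]
    - [0,0,0]
    - [0,0,0]
    - [0,0,0]
    - [0,0,0]
    - [0,0,0]
    - [0,0,0]
    - [0,0,0]
    - [0,0,0]
    - [0,0,0]

```text
clock: 15.78
position: [0.4382, -0.0624, 0.1022]
tcp_rot: [-1.427, 1.567, 3.116]
force: [-6.0, 1.4, 6.2]
width: 0.0112
```

Run:
```python
from h import *
s=state();T=toolT(); print(np.round(T,4),s['clock'],s['width'],s['force'],s['qpos'])
# plan
ya=np.radians(-9.72); ex=np.array([np.cos(ya),np.sin(ya),0]); ez=np.array([0,0,1.])
for f in (1.0,):
  for th in np.arange(.0,.8,.07):
    # rotate tool about hinge by th about -? in tool axes
    g=-.011
    r=.250
    # bar displacement
    d=r*((1-np.cos(th))*ex+np.sin(th)*ez)
    # approach a: down -> rotates toward +ex
    a0=-ez; a=-np.cos(th)*ez+np.sin(th)*ex
    dT=d+.011*(a-a0)
    print(round(th,2),np.round(dT@T[:3,:3]/.08,3), 'rotz? ',round(th/np.pi,3))
```

```text
[[-4.100e-03  9.856e-01 -1.688e-01  4.382e-01]
 [ 1.000e-04 -1.688e-01 -9.856e-01 -6.240e-02]
 [-1.000e+00 -4.000e-03  6.000e-04  1.022e-01]
 [ 0.000e+00  0.000e+00  0.000e+00  1.000e+00]] 15.7833 0.011215632469851867 [-6.01762224  1.42924339  6.22318335] [ 0.39582002  0.32929515 -0.36020972  2.15948666  0.18137991  0.68474713
 -0.25776261]
0.0 [0. 0. 0.] rotz?  0.0
0.07 [-0.219  0.016  0.   ] rotz?  0.022
0.14 [-0.438  0.048  0.   ] rotz?  0.045
0.21 [-0.655  0.095  0.   ] rotz?  0.067
0.28 [-0.87   0.156  0.001] rotz?  0.089
0.35 [-1.081e+00  2.320e-01  1.000e-03] rotz?  0.111
0.42 [-1.288e+00  3.230e-01  1.000e-03] rotz?  0.134
0.49 [-1.489e+00  4.260e-01  1.000e-03] rotz?  0.156
0.56 [-1.683e+00  5.440e-01  1.000e-03] rotz?  0.178
0.63 [-1.87e+00  6.73e-01  1.00e-03] rotz?  0.201
0.7 [-2.049e+00  8.150e-01  1.000e-03] rotz?  0.223
0.77 [-2.218e+00  9.680e-01  1.000e-03] rotz?  0.245
```

Emit:
jog_arm:
  grip: [1,1,1,1,1,1,1,1,1,1]
  translation:
    - [-0.094,0.006,0]
    - [-0.188,0.014,0]
    - [-0.281,0.025,0]
    - [-0.375,0.039,0]
    - [-0.469,0.056,0]
    - [-0.562,0.075,0]
    - [-0.654,0.097,0]
    - [-0.747,0.122,0]
    - [-0.8,0.137,0]
    - [-0.8,0.137,0]
  rotation:
    - [0,0,0.01]
    - [0,0,0.019]
    - [0,0,0.029]
    - [0,0,0.038]
    - [0,0,0.048]
    - [0,0,0.057]
    - [0,0,0.067]
    - [0,0,0.076]
    - [0,0,0.082]
    - [0,0,0.082]

```text
clock: 16.62
position: [0.4474, -0.0641, 0.1652]
tcp_rot: [1.567, 1.318, -0.173]
force: [-6.2, 2.0, -1.1]
width: 0.0111
```

Run:
```python
from h import *
s=state();T=toolT(); print(np.round(T,4),s['clock'],s['width'],s['force'],s['torque'],s['qpos'])
```

```text
[[ 0.2461  0.9544 -0.1689  0.4474]
 [-0.0431 -0.1633 -0.9856 -0.0641]
 [-0.9683  0.2498  0.001   0.1652]
 [ 0.      0.      0.      1.    ]] 16.6167 0.011127959242237227 [-6.19768785  1.97080746 -1.10162015] [0.5406844  1.80908044 0.0296028 ] [ 0.43649465  0.09030466 -0.38973171  2.2953498   0.13098815  0.51534593
 -0.22303026]
```

Emit:
jog_arm:
  grip: [1,1,1,1,1,1,1,1,1,1]
  translation:
    - [-0.08,0.046,0]
    - [-0.163,0.099,0]
    - [-0.247,0.155,0]
    - [-0.331,0.212,0]
    - [-0.411,0.275,0]
    - [-0.491,0.338,0]
    - [-0.567,0.405,0]
    - [-0.642,0.473,0]
    - [-0.642,0.473,0]
    - [-0.642,0.473,0]
  rotation:
    - [0,0,0]
    - [0,0,0]
    - [0,0,0]
    - [0,0,0]
    - [0,0,0]
    - [0,0,0]
    - [0,0,0]
    - [0,0,0]
    - [0,0,0]
    - [0,0,0]

```text
clock: 17.45
position: [0.4685, -0.0678, 0.2234]
tcp_rot: [1.566, 1.326, -0.175]
force: [-16.8, 4.4, 6.3]
width: 0.0113
```

Run:
```python
from h import *
s=state();T=toolT(); print(np.round(T,4),s['clock'],s['width'],s['force'],s['torque'],s['qpos'])
p=T[:3,3]-.011*T[:3,0]; print('bar',p,'th',np.arcsin((p[2]-.113)/.25))
cv2.imwrite('pics/sc8.png',cv2.resize(get_image('scene')[140:360,80:380],None,fx=2.6,fy=2.6,interpolation=cv2.INTER_CUBIC))
cv2.imwrite('pics/w8.png',get_image('wrist'))
cv2.imwrite('pics/si8.png',cv2.resize(get_image('side')[60:260,180:420],None,fx=3,fy=3,interpolation=cv2.INTER_CUBIC))
```

```text
[[ 0.2391  0.9562 -0.169   0.4685]
 [-0.0422 -0.1636 -0.9856 -0.0678]
 [-0.9701  0.2428  0.0012  0.2234]
 [ 0.      0.      0.      1.    ]] 17.45 0.011327006304613517 [-16.82000593   4.36700696   6.31240641] [ 0.71517863  3.6732236  -0.02703719] [ 0.45423541  0.03370849 -0.39154072  2.18535879  0.06272859  0.68217372
 -0.14902027]
bar [ 0.46589976 -0.06732761  0.23411871] th 0.5057627464883565
```

View pics/sc8.png

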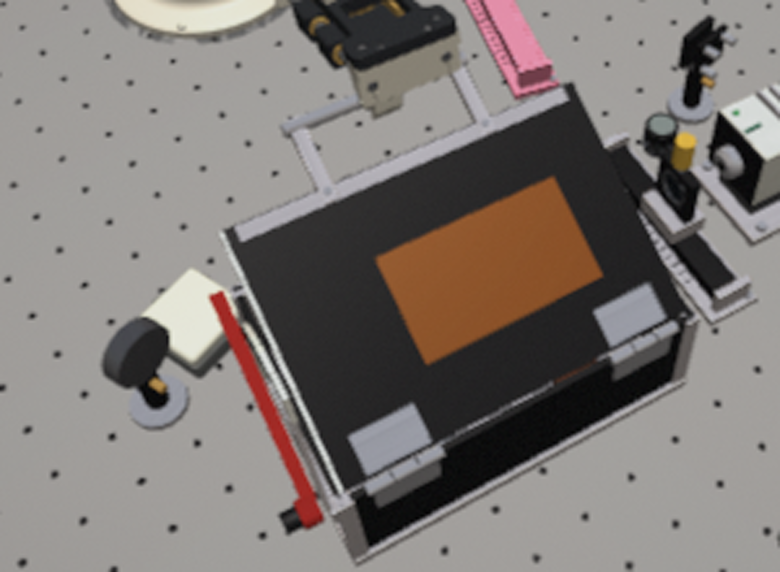

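View pics/si8.png

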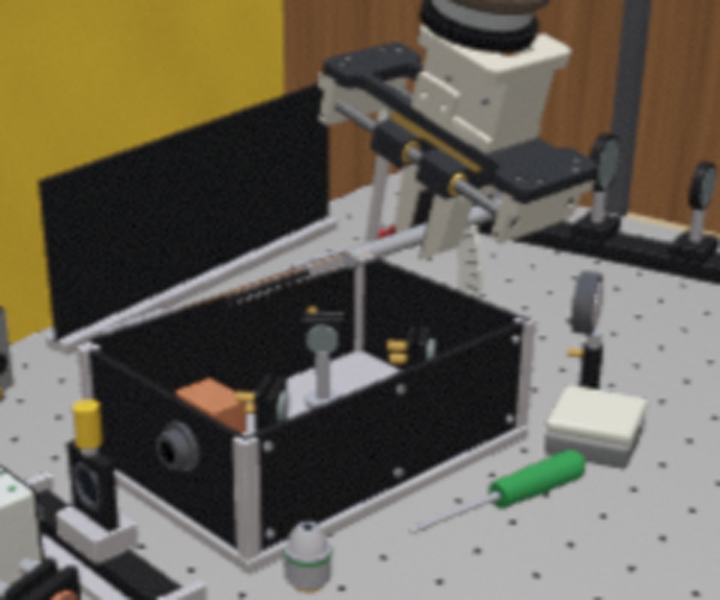

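View pics/w8.png

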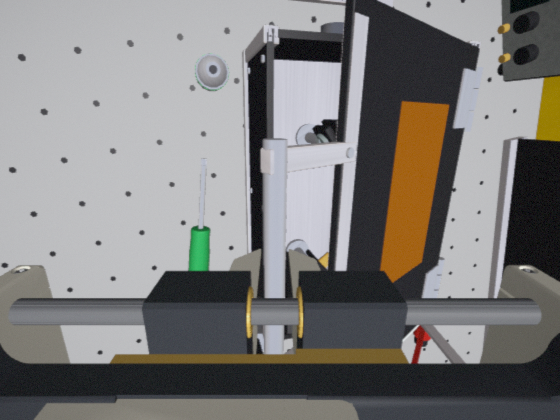

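Emit:
jog_arm:
  grip: [1,1,1,1,1,1,1,1,1,1]
  translation:
    - [-0.077,0.07,0]
    - [-0.15,0.142,0]
    - [-0.22,0.217,0]
    - [-0.289,0.294,0]
    - [-0.352,0.37,0]
    - [-0.414,0.449,0]
    - [-0.473,0.53,0]
    - [-0.529,0.612,0]
    - [-0.529,0.612,0]
    - [-0.529,0.612,0]
  rotation:
    - [0,0,0]
    - [0,0,0]
    - [0,0,0]
    - [0,0,0]
    - [0,0,0]
    - [0,0,0]
    - [0,0,0]
    - [0,0,0]
    - [0,0,0]
    - [0,0,0]

```text
clock: 18.43
position: [0.5088, -0.0749, 0.2797]
tcp_rot: [1.567, 1.316, -0.174]
force: [-11.8, 1.5, 7.1]
width: 0.0112
```

Run:
```python
from h import *
s=state();T=toolT(); print(np.round(T,4),s['clock'],s['width'],s['force'],s['torque'],s['qpos'])
p=T[:3,3]-.011*T[:3,0]; print('bar',p,'th',np.arcsin((p[2]-.113)/.25))
im=get_image('scene');cv2.imwrite('pics/sc9r.png',im)
cv2.imwrite('pics/sc9.png',cv2.resize(im[140:360,80:380],None,fx=2.6,fy=2.6,interpolation=cv2.INTER_CUBIC))
cv2.imwrite('pics/w9.png',get_image('wrist'))
im=get_image('side');cv2.imwrite('pics/si9r.png',im)
cv2.imwrite('pics/si9.png',cv2.resize(im[60:260,180:420],None,fx=3,fy=3,interpolation=cv2.INTER_CUBIC))
```

```text
[[ 0.2481  0.9538 -0.1693  0.5088]
 [-0.0436 -0.1636 -0.9856 -0.0749]
 [-0.9678  0.2518  0.001   0.2797]
 [ 0.      0.      0.      1.    ]] 18.4333 0.011222173656598293 [-11.81578815   1.48485472   7.14493133] [ 0.20866365  2.2033323  -0.07924544] [ 0.45637061  0.03708641 -0.38610641  2.04139584  0.05438995  0.81317445
 -0.13003945]
bar [ 0.5061185  -0.07443268  0.29038511] th 0.788845853627158
```

View pics/sc9.png

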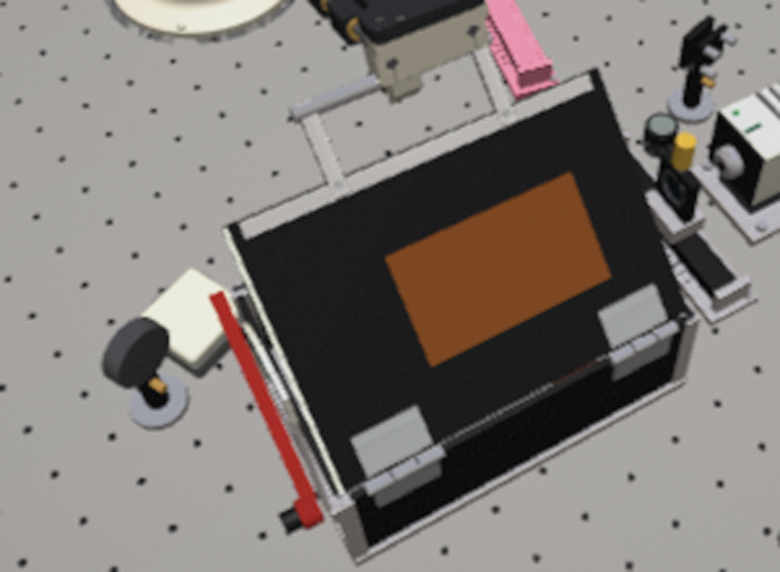

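View pics/si9.png

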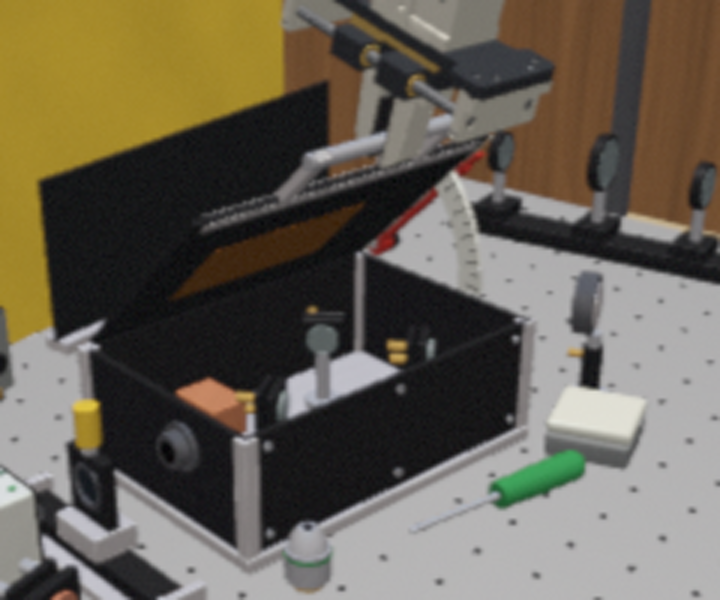

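View pics/w9.png

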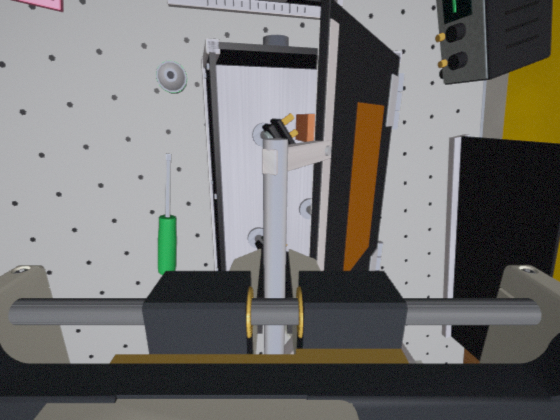

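Run:
```python
import cv2
im=cv2.imread('pics/si9r.png'); cv2.imwrite('pics/si9z.png',cv2.resize(im[95:155,280:365],None,fx=9,fy=9,interpolation=cv2.INTER_CUBIC))
im=cv2.imread('pics/sc9r.png'); cv2.imwrite('pics/sc9z.png',cv2.resize(im[220:350,140:240],None,fx=4.6,fy=4.6,interpolation=cv2.INTER_CUBIC))
```

```text
(no output)
```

View pics/si9z.png

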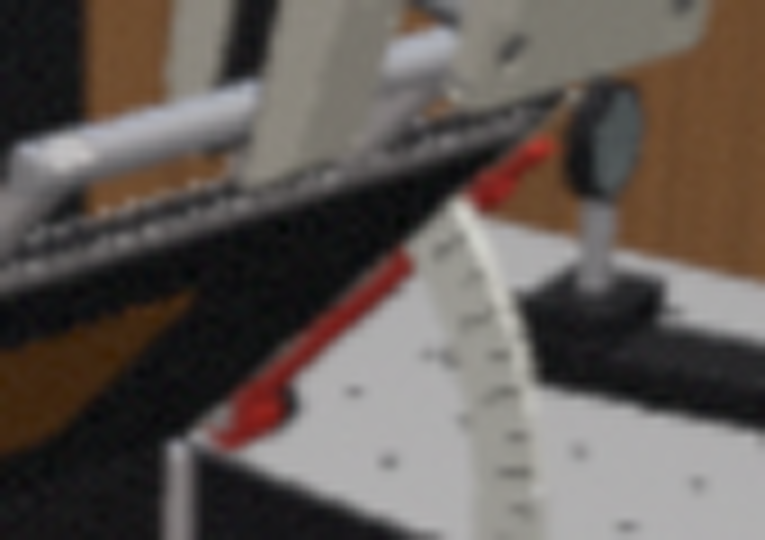

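View pics/sc9z.png

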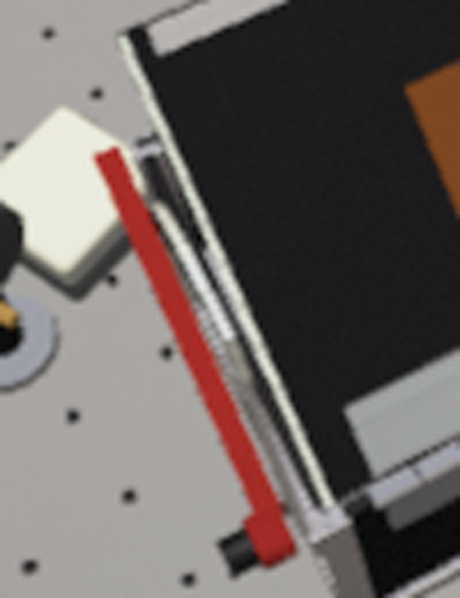

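Run:
```python
from h import *
ya=np.radians(-9.72); ex=np.array([np.cos(ya),np.sin(ya),0]); ey=np.array([-ex[1],ex[0],0]); ez=np.array([0,0,1.])
H=np.array([.6838,-.1055,.113])
def pt(th,r,dy,dn=0): return H+dy*ey+r*(-np.cos(th)*ex+np.sin(th)*ez)+dn*(-np.sin(th)*ex-np.cos(th)*ez)*-1
side=cam('side')
def sl(a,b): d=b-a; return -d[1]/d[0]
for th in(.7,.75,.8,.85):
    print(th,'flap inner edge',sl(proj(side,pt(th,.02,-.145,-.003)),proj(side,pt(th,.2,-.145,-.003))),'pointer',sl(proj(side,pt(th,.01,-.166)),proj(side,pt(th,.162,-.166))))
im=cv2.imread('pics/si9r.png').astype(int); b,g,r=im[...,0],im[...,1],im[...,2]
m=(r>110)&(g<70)&(b<70); m[:, :300]=0; m[:, 345:]=0; m[:100]=0;m[150:]=0
ys,xs=np.nonzero(m); k=(xs>313)
v=cv2.fitLine(np.c_[xs[k],ys[k]].astype(np.float32),cv2.DIST_HUBER,0,.01,.01).ravel(); print(k.sum(),v,-v[1]/v[0])
```

```text
0.7 flap inner edge 0.7300224720081468 pointer 0.7274723602558915
0.75 flap inner edge 0.8479498562207337 pointer 0.8432898319642254
0.8 flap inner edge 0.976936413850121 pointer 0.9698109993717025
0.85 flap inner edge 1.1193611900151117 pointer 1.1093223257885745
48 [  0.7593654   -0.65066445 327.94476    120.902214  ] 0.85685295
```

Emit:
jog_arm:
  grip: [1,1,1,1,1,1,1,1,1,1]
  translation:
    - [0,0,0]
    - [0,0,0]
    - [0,0,0]
    - [0,0,0]
    - [0,0,0]
    - [0,0,0]
    - [0,0,0]
    - [0,0,0]
    - [0,0,0]
    - [0,0,0]
  rotation:
    - [0,0,0]
    - [0,0,0]
    - [0,0,0]
    - [0,0,0]
    - [0,0,0]
    - [0,0,0]
    - [0,0,0]
    - [0,0,0]
    - [0,0,0]
    - [0,0,0]

```text
clock: 19.42
position: [0.5084, -0.0748, 0.2793]
tcp_rot: [1.567, 1.317, -0.174]
force: [-11.3, 0.7, 7.7]
width: 0.0112
```

Run:
```python
from h import *
s=state();T=toolT(); p=T[:3,3]-.011*T[:3,0]; print(s['clock'],s['width'],s['force'],np.abs(s['qd']).max(),'bar',p,'th',np.arcsin((p[2]-.113)/.25))
get_image('scene')
for n in('power_sensor','pointer_tip','filter_knob'): print(n,[(r['conf'],r['pixel']) for r in landmark_of('scene',n)[:2]])
im=get_image('side');cv2.imwrite('pics/si10.png',cv2.resize(im[60:310,180:420],None,fx=2.4,fy=2.4,interpolation=cv2.INTER_CUBIC))
```

```text
19.4167 0.011191636082090034 [-11.32874641   0.70767738   7.65252143] 0.001779123791093555 bar [ 0.5057169  -0.07435023  0.28995557] th 0.7864105664787293
power_sensor [(0.88, [142.2, 296.1])]
pointer_tip [(0.69, [162.0, 254.0])]
filter_knob [(0.79, [339.2, 198.7]), (0.75, [264.4, 102.9])]
```

View pics/si10.png

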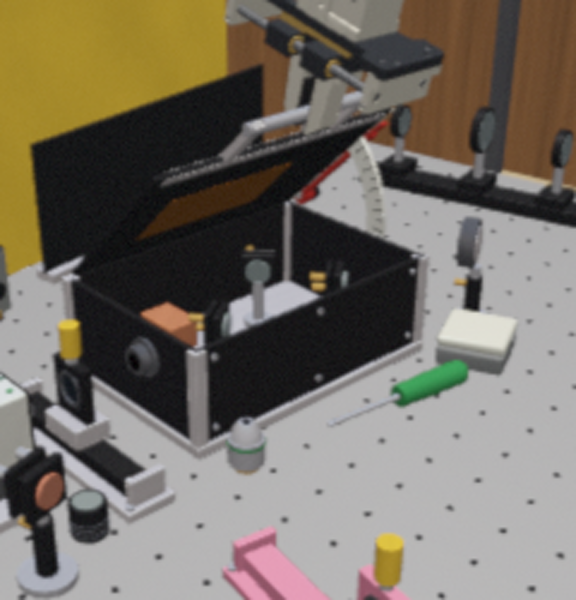

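The picture shows the flap edge running parallel to the red pointer, the filter still in the beam and the bystanders where they were.

```bash
python3 -c "
from cell import *
print(job_done()); print(state()['clock'])"
```

```text
the job is handed in; nothing more can be done
None
the job is handed in; nothing more can be done
```

The filter is in the beam and the gripper is holding the flap in line with the red pointer. I handed the job in at about 19.6 s; no verdict was reported.

- **Filter:** I slid it about 56 mm by its knob. The close-up afterwards put it about 1.5 mm short of the beam line, inside the 6 mm allowed. I let go of it with the flap still shut.
- **Flap:** It is held by its bar with a commanded 20 N grip. The fingers stand at 11.2 mm on the 12 mm bar, and the joints were practically still at the end.
- **Flap against pointer:**
  - The slopes in the side picture gave the flap about 0.76 rad and the pointer about 0.755 rad.
  - The bar's height gave the flap 0.786 rad, so the two measurements disagree by about 0.03 rad.
  - My separate readings of the pointer ranged from 0.74 to 0.80 rad; the flap stays within the 0.08 rad limit for all of them.
- **Remaining push:** The wrist still carries about 14 N from the hold, mostly along the flap. I left it, as it is well below the limits.
- **Everything else:** The pointer tip and power sensor were found within a few pixels of where they started, and the other bystanders look undisturbed in the side picture.

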